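Stand the polisher plate in the wire rack

TASK

Lay the grey polisher backing plate on the 45-degree sloped aluminium rest, its steel boss facing up and its edge against the two pins, and let go of it there so that you can change your grip. Then take it again and stand it upright in the widest gap between the tines of the wire rack, down on both rails, and let go. Do not drop it, and leave the lid already standing in the rack, and the sprayer, tin and brush, where they are.

Things in the scene. Friction and masses are not known exactly. Their poses are not given: they have to be found in the camera images.
- plate: Polisher backing plate: rigid grey plastic disc, 140 mm across, 12 mm thick, a round steel boss (28 mm across, 30 mm tall) on the middle of its upper face; 0.25 kg give or take a third. Starts flat on the shelf, boss up. Origin: centre of its flat underside; z its axis towards the boss (disc z = 0 to 12 mm, boss to z = 42 mm).
- plate_mid (a point): The middle of the plate's disc: on its axis, 6 mm above the underside. Axes as plate.
- rest_board: Sloped board of the fixed aluminium rest, at 45 degrees, 80 mm wide, 6 mm thick; faces to the robot's right (-y) within 0.35 rad. Origin: on its upper face, where the centre of the laid plate's underside belongs, 88 mm above the shelf. x up the slope, z square out of the face, y level. It reaches from x = -85 to +15 mm: the plate's upper part overhangs freely.
- rest_pins (a point): Midway between the rest's two pins, on the board's face at x = -67.6 mm of the board (same axes). The pins, 8 mm thick and 22 mm long, stand square out of the board at y = +30 and -30 mm; the plate's edge bears on both. The plate may stick on the slope rather than slide down to them by itself. Under the board: a leg below its origin and a base 130 x 100 mm, 8 mm high.
- rack: Fixed steel wire rack, 110 x 80 mm. Origin on the shelf; x along the row of tines, z up. Two rails (8 mm thick, middle 30 mm above the shelf) run along x at y = +40 and -40 mm. Tines 6 mm thick, tops 108 mm high, one on each rail at x = -52, -38, -24, -10, 4, 28 and 42 mm. The widest gap, 18 mm clear, is from x = 4 to 28 mm; the others, 8 mm clear, are too narrow.
- rack_gap (a point): The point in the middle of the widest gap where plate_mid lies when the plate stands in it on both rails: x = 16, y = 0, z = 92 mm of the rack. Axes as rack: the plate's axis must lie along x, either way round.
- can_lid: A bystander: a thin round aluminium lid, 110 mm across and 5 mm thick, standing loose in the rack's gap at x = -45 mm. Origin at its centre, x its axis.
- sprayer: A bystander: grey plastic trigger sprayer, about 84 mm across and 202 mm tall, at the far left. Origin: centre of its underside.
- tin: A bystander: round aluminium tin, 95 mm across and 36 mm tall, close in front of the robot. Origin: centre of its underside.
- brush: A bystander: wheel brush lying down, about 270 mm long and 54 mm high, bristles 100 mm long and a black handle, on the far side. Origin under the neck, where the bristles start; x along the brush towards its tip.

How it is judged:
On the way:
1. the plate lies on the sloped rest, boss up, its edge at the two pins, and is let go (x of plate in the frame of rest_board between -0.012 and 0.012 m and y of plate in the frame of rest_board between -0.012 and 0.012 m and z of plate in the frame of rest_board between -0.008 and 0.008 m and angle between the z axis of plate and the z axis of rest_board, either way round below 0.12 rad and contact force between the fingers and plate below 0.1 N and linear speed of plate below 0.03 m/s), for 0.2 s.
At the end, for the whole second after the job is handed in: The plate stands upright (within 10 degrees) and still in the rack's widest gap, its axis along the rack (within 11 degrees), its middle within 10 mm sideways and 8 mm in height of where it lies on both rails; the robot has let go, and the thin lid still stands where it was (within 20 mm) (x of plate_mid in the frame of rack_gap between -0.01 and 0.01 m and y of plate_mid in the frame of rack_gap between -0.01 and 0.01 m and z of plate_mid in the frame of rack_gap between -0.008 and 0.008 m and angle between plate's own z axis and vertical between 1.4008 and 1.7408 rad and angle between the z axis of plate and the x axis of rack, either way round below 0.2 rad and linear speed of plate below 0.02 m/s and contact force between the fingers and plate below 0.1 N and distance of can_lid from where it was at the start of the episode below 0.02 m); the robot touches nothing.
It fails at once if the plate is dropped or thrown: it moves faster than 0.6 m/s with no finger touching it (linear speed of plate above 0.6 m/s and contact force between the fingers and plate below 0.05 N).
It fails at once if the lid, sprayer, tin or brush is shifted by more than 30 mm (distance of any of can_lid, sprayer, tin, brush from where it was at the start of the episode above 0.03 m).
It also fails if it takes over 61 s, if anything falls off the work surface, if the arm or the gripper's body presses on something with over 40 N, if the wrist force passes 120 N, or if a joint passes its speed limit or range.

ROBOT

A 7-joint arm with a two-finger parallel gripper is mounted at the origin on the work surface. World frame = base frame: x ahead of the robot, y to its left, z up, the work surface at z = 0. Lengths are in m, angles in rad, forces in N, time in s.
With the tool pointing down it reaches from about 0.425 to 0.825 m from the base axis. Payload 3.6 kg.
Tool frame: the origin (TCP) lies where the fingers leave the gripper's body, on its centre line; the fingertips stand 73 mm ahead of it and the grasp point (between the pads) lies 54 mm ahead of it; z points along the fingers, y is the line along which they close (so a half turn about z gives the same grasp; the last joint's range is limited). The gripper opens to 85 mm and grips with 20 to 120 N. Pads are 22 mm wide; open, the fingers measure 114 mm over their backs; the gripper's body (76 mm by 85 mm) begins 54 mm behind the grasp point. The pads swing forward as they close: fully open they stand 13 mm farther back than shut.
Start: joints at [1.103, 0.615, -0.013, 1.423, 0.008, 1.103, -0.04], TCP at [0.277, -0.588, 0.304] pointing down, gripper open.
Joint ranges: [-3.12, 3.12], [-0.3, 2.06], [-1.34, 1.32], [0.26, 2.42], [-1.36, 4.5], [0.01, 1.98], [-2.84, 2.84]. Speed limits (rad/s): [2.79, 2.79, 3.14, 3.14, 3.14, 3.14, 3.14].

INTERFACE

Orientations are given as a unit quaternion [x, y, z, w].
In Python, from station import arm, snapshot, camera_info, ticket gives the robot as it stands. Calls block until the motion is done:
- arm.movep(position, orientation): joint-space move of the TCP to a pose.
- arm.line_to(position, velocity=0.15, ori=None): straight line of the TCP; ori=None keeps the orientation; velocity is the mean speed in m/s.
- arm.move_j(angles): joint-space move.
- arm.move_gripper(opening, effort=None): opening from 0.0 (shut) to 1.0 (fully open); effort is the grip in N (None keeps the last); returns when the fingers have stopped.
- arm.pause(seconds).
- arm.ik(position, orientation): joint angles nearest the present ones, or None.
- snapshot(name): name is "scene" or "side" or "wrist"; returns the picture (400x640x3 uint8, blue, green, red); there is no depth.
- camera_info(name): a dict with "fx", "fy", "cx", "cy" (pixels), "dist_coeffs" ([k1, k2, p1, p2, k3] as OpenCV has them; the pictures are not rectified), "R" (3x3) and "t" (3): a world point X has camera coordinates R X + t; the wrist camera has in their place "T_tool_cam" (4x4, takes a point from camera to tool coordinates, whose origin is the TCP and whose axes are the flange's). Camera axes: x right, y down, z forward; pixel columns grow to the right and rows downward; lengths in m; the calibration is good to about 2 mm. A picture is of the moment at which its call begins: read the wrist's pose just before it. camera_info takes no time and is no camera call.
A pose or a line that the arm cannot do raises arm.MotionError and nothing moves.
- ticket.finish_job(): hands the job in; it is judged then, once.
Readings, each from a call of its own:
- arm.read_time(): time.
- arm.read_joint_positions(): joint angles.
- arm.read_dq(): joint speeds.
- arm.read_effort(): joint torques, N m.
- arm.read_tool_pos(): TCP position.
- arm.read_eef_rot(): TCP orientation.
- arm.read_ft_force(): force on the tool from outside, world axes, zero at the start.
- arm.read_wrist_torque(): the same for the moment, N m.
- arm.read_opening(): opening from 0.0 (shut) to 1.0 (fully open).
- arm.read_finger_force(): force on a finger pad.
Only numpy, scipy, OpenCV 4.12 (cv2) and the standard library are available. Lean on these libraries where they do the work, as an engineer would, in place of code of your own. Each camera call takes 0.05 s, during which the arm holds its last target. There are 200 camera calls.

## Working session

There is one attempt and no reset: what is moved stays moved. The work goes in short steps, each a Python script; the robot and the scene stay as the last script left them, time stands still between calls to the robot, and variables do not carry over. Pictures are saved under pics/ and viewed, at most 10 in all, crops included, and the job is handed in when it is done.

```bash
ls; mkdir -p pics
python3 - <<'E'
from station import arm, snapshot, camera_info
import cv2,numpy as np
for n in ("scene","side"):
    cv2.imwrite(f"pics/{n}0.png",snapshot(n)); c=camera_info(n); print(n,c)
print(camera_info("wrist"))
print(arm.read_tool_pos(),arm.read_eef_rot(),arm.read_time())
E
```

```text
pics
scene {'fx': 449.43679203244426, 'fy': 449.43679203244426, 'cx': 319.85442241973914, 'cy': 206.54796715598883, 'dist_coeffs': array([-0.06658281,  0.        ,  0.        ,  0.        ,  0.        ]), 'R': array([[-0.44234916,  0.89670849,  0.01552751],
       [ 0.53448853,  0.27748878, -0.79832449],
       [-0.72017306, -0.34483889, -0.60202733]]), 't': array([ 0.25704525, -0.2452232 ,  1.5990658 ])}
side {'fx': 386.09188316645015, 'fy': 386.09188316645015, 'cx': 314.99415214272653, 'cy': 198.26684946734804, 'dist_coeffs': array([0.02386676, 0.        , 0.        , 0.        , 0.        ]), 'R': array([[ 0.79191474, -0.61047096, -0.01400893],
       [-0.30843976, -0.38010356, -0.87200126],
       [ 0.52700661,  0.69487156, -0.48930313]]), 't': array([-0.4609894 ,  0.26913575,  0.57052214])}
{'fx': 312.0650486506851, 'fy': 312.0650486506851, 'cx': 324.66160942680887, 'cy': 200.32502936413223, 'dist_coeffs': array([-0.00691753,  0.        ,  0.        ,  0.        ,  0.        ]), 'T_tool_cam': array([[ 1.53373286e-03, -9.54539779e-01, -2.98079618e-01,
         7.73308782e-02],
       [ 9.99998819e-01,  1.43431760e-03,  5.52261322e-04,
         4.14571111e-04],
       [-9.96145572e-05, -2.98080113e-01,  9.54540851e-01,
        -7.03432092e-02],
       [ 0.00000000e+00,  0.00000000e+00,  0.00000000e+00,
         1.00000000e+00]])}
[ 0.27710331 -0.58738082  0.30282851] [ 9.75799177e-01  2.18665336e-01 -2.86022532e-04 -1.16420731e-03] 0.1
```

View pics/scene0.png

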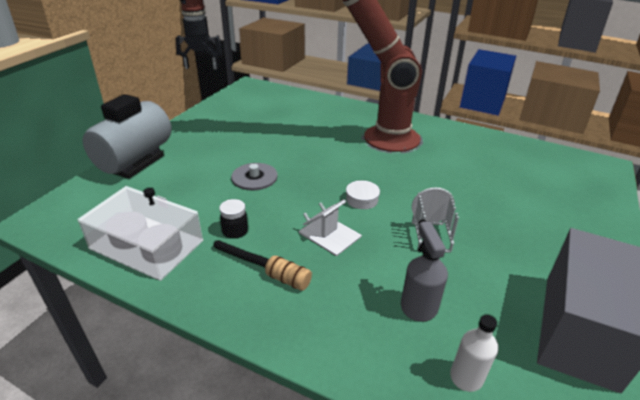

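View pics/side0.png

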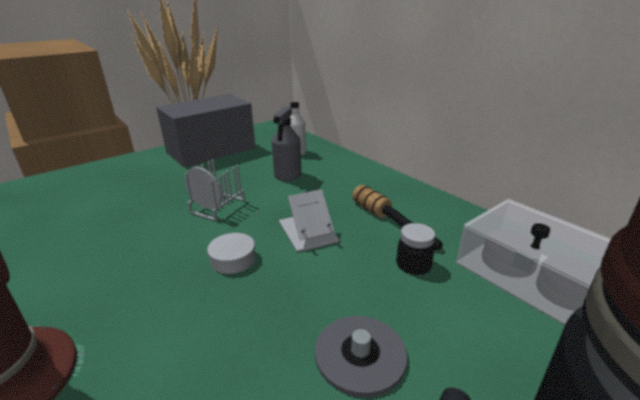

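The scene shows the plate at about (255,176), the rest at (325,228), the rack at (433,218) and the tin at (362,194). In the side view they are at plate (361,355), rest (312,222), rack (215,190) and tin (232,253). Next come rough positions.

```bash
cat > h.py <<'E'
from station import arm, snapshot, camera_info, ticket
import cv2, numpy as np
from scipy.spatial.transform import Rotation as Rot
def cam(name, pose=None):
    """K, dist, camera centre, R cam->world"""
    c=camera_info(name); K=np.array([[c['fx'],0,c['cx']],[0,c['fy'],c['cy']],[0,0,1]])
    if name=="wrist":
        p,q=pose; T=np.eye(4); T[:3,:3]=Rot.from_quat(q).as_matrix(); T[:3,3]=p
        T=T@np.array(c['T_tool_cam']); return K,c['dist_coeffs'],T[:3,3],T[:3,:3]
    R=np.array(c['R']); return K,c['dist_coeffs'],-R.T@c['t'],R.T
def rays(C,uv):
    n=cv2.undistortPoints(np.array(uv,float).reshape(-1,1,2),C[0],C[1]).reshape(-1,2)
    d=np.c_[n,np.ones(len(n))]@C[3].T
    return d/np.linalg.norm(d,axis=1)[:,None]
def onplane(C,uv,z=0.,n=(0,0,1),p0=None):
    n=np.array(n,float); p0=np.array([0,0,z]) if p0 is None else np.array(p0)
    d=rays(C,uv); s=((p0-C[2])@n)/(d@n); return C[2]+d*s[:,None]
def tri(views):
    """views: list of (C,uv): least squares point and residual"""
    A=np.zeros((3,3));b=np.zeros(3);L=[]
    for C,uv in views:
        d=rays(C,[uv])[0];P=np.eye(3)-np.outer(d,d);A+=P;b+=P@C[2];L.append((P,C[2]))
    X=np.linalg.solve(A,b);return X,[float(np.linalg.norm(P@(X-c))) for P,c in L]
def proj(C,X):
    r,_=cv2.Rodrigues(C[3].T);return cv2.projectPoints(np.array(X,float).reshape(-1,1,3),r,-C[3].T@C[2],C[0],C[1])[0].reshape(-1,2)
def shot(fn,name="wrist"):
    pose=(arm.read_tool_pos(),arm.read_eef_rot()); im=snapshot(name); cv2.imwrite(f"pics/{fn}.png",im)
    np.savez(f"pics/{fn}.npz",p=pose[0],q=pose[1]); return im,cam(name,pose)
def load(fn):
    z=np.load(f"pics/{fn}.npz"); return cv2.imread(f"pics/{fn}.png"),cam("wrist",(z['p'],z['q']))
def quat(z,y):
    """tool quaternion from tool z and closing axis y"""
    z=np.array(z,float);z/=np.linalg.norm(z);y=np.array(y,float);y-=z*(y@z);y/=np.linalg.norm(y)
    return Rot.from_matrix(np.c_[np.cross(y,z),y,z]).as_quat()
E
python3 - <<'E'
from h import *
np.set_printoptions(precision=3,suppress=True)
s,d=cam("scene"),cam("side")
for n,a,b,z in (("plate",(255,177),(361,355),.012),("rest base",(330,238),(310,235),.0),("rack",(433,238),(217,203),.03),("tin",(362,188),(232,244),.036),("sprayer",(422,312),(287,175),0),("boss top",(254,166),(361,337),.042)):
    print(n,onplane(s,[a],z)[0],onplane(d,[b],z)[0],*tri([(s,a),(d,b)]))
print(Rot.from_quat(arm.read_eef_rot()).as_matrix())
E
```

```text
plate [ 0.455 -0.282  0.012] [ 0.439 -0.3    0.012] [ 0.444 -0.293  0.002] [0.002221828611996565, 0.0022218286119966933]
rest base [0.593 0.035 0.   ] [0.58  0.016 0.   ] [ 0.586  0.029 -0.009] [0.00295443720908575, 0.002954437209085743]
rack [0.506 0.279 0.03 ] [0.458 0.237 0.03 ] [0.474 0.276 0.005] [0.0019421697646819175, 0.0019421697646818583]
tin [0.393 0.04  0.036] [0.404 0.049 0.036] [0.401 0.043 0.041] [0.0005876892580181721, 0.0005876892580181976]
sprayer [0.723 0.317 0.   ] [0.716 0.312 0.   ] [ 0.72   0.317 -0.003] [0.00023698889354938606, 0.00023698889354935141]
boss top [ 0.443 -0.291  0.042] [ 0.443 -0.294  0.042] [ 0.443 -0.292  0.041] [0.0012846092680437859, 0.001284609268043684]
[[ 0.904  0.427 -0.001]
 [ 0.427 -0.904  0.002]
 [-0.    -0.002 -1.   ]]
```

Run:
```python
from h import *
def look(t,z,fn):
    t=np.array(t);e=t/np.linalg.norm(t);
    for s in (1,-1):
        p=np.r_[t+s*e*.038,z]; x=np.r_[s*e,0]; q=quat([0,0,-1],np.cross([0,0,-1],x))
        if arm.ik(p,q) is not None: break
    arm.movep(p,q); shot(fn); print(fn,s,arm.read_time(),arm.read_tool_pos())
look([.585,.01],.30,"rest1"); look([.485,.255],.32,"rack1")
a=cv2.imread("pics/rest1.png");b=cv2.imread("pics/rack1.png")
cv2.imwrite("pics/rr.png",np.vstack([a[:300],b[:300]]))
```

```text
rest1 1 2.6 [0.62304434 0.00916487 0.29999223]
rack1 1 3.7417 [0.52022135 0.26992684 0.31973395]
```

View pics/rr.png

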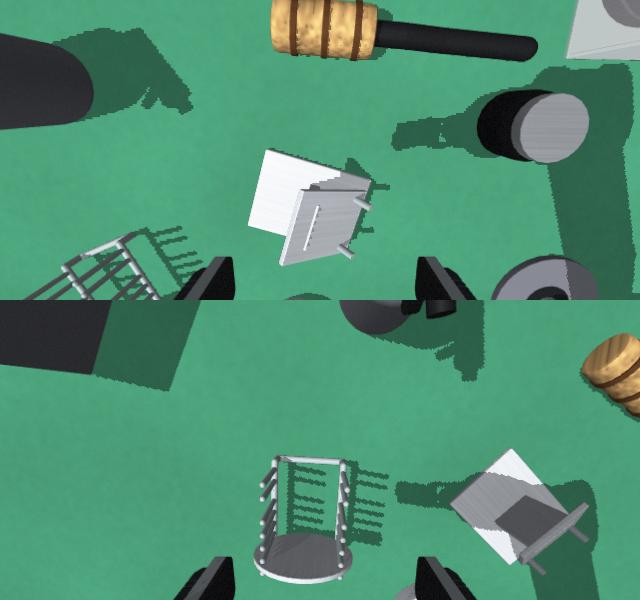

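Top half (rest1): the board's top edge runs (303,190)-(281,265), the pins are near (360,203) and (344,250), and the base corners are at (265,150) and (249,226). Bottom half (rack1, rows minus 300): the lid end faces the robot at row ~257, and the rack's far end is at (277,160)-(345,162). I'll zoom in for exact pixels.

Run:
```python
import cv2,numpy as np
a=cv2.imread("pics/rest1.png")[140:280,240:400];b=cv2.imread("pics/rack1.png")[145:290,240:400]
f=lambda i:cv2.resize(i,None,fx=4,fy=4,interpolation=cv2.INTER_CUBIC)
A=f(a);B=f(b)
def grid(I,x0,y0):
    for k in range(0,I.shape[1],80): cv2.putText(I,str(x0+k//4),(k,10),0,.35,(0,0,255),1);cv2.line(I,(k,12),(k,I.shape[0]),(0,0,255) ,1) if 0 else cv2.line(I,(k,12),(k,20),(0,0,255),1)
    for k in range(0,I.shape[0],80): cv2.putText(I,str(y0+k//4),(0,k+12),0,.35,(255,0,255),1);cv2.line(I,(0,k),(12,k),(255,0,255),1)
grid(A,240,140);grid(B,240,145)
cv2.imwrite("pics/za.png",A);cv2.imwrite("pics/zb.png",B)
```

```text
(no output)
```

View pics/za.png

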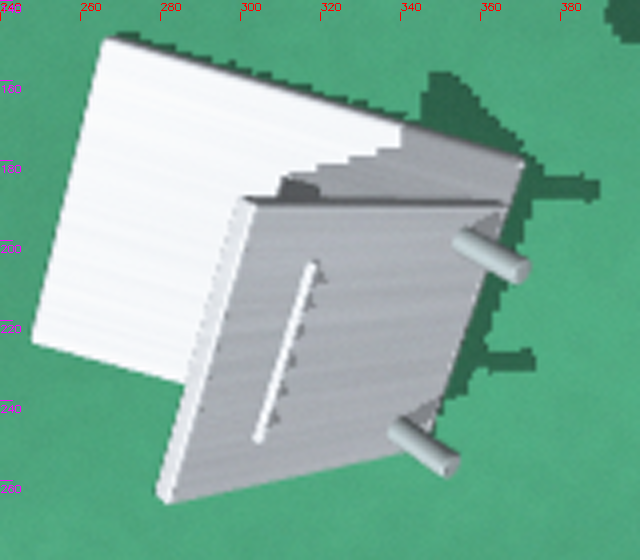

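View pics/zb.png

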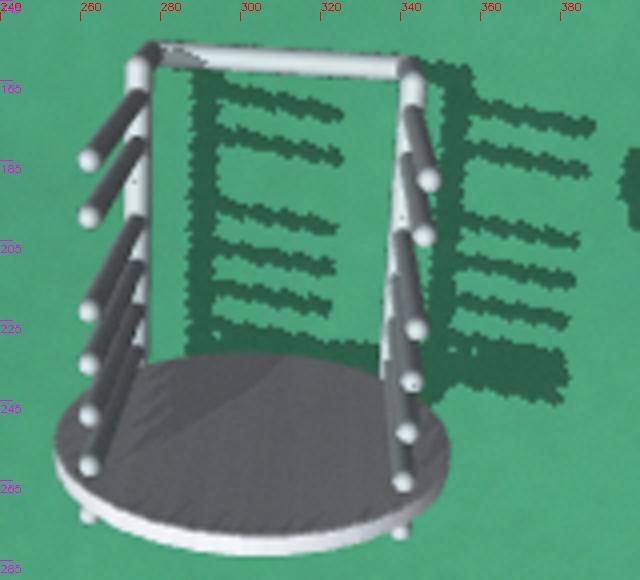

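The zooms show the board's top-edge corners, pin bases and base corners, and all 14 tine tops, with the widest gap between the 2nd and 3rd from the far end. I'll fit both frames to these.

```bash
cat > fit.py <<'E'
from h import *
np.set_printoptions(precision=4,suppress=True)
def fit2(L,W):
    """yaw + xy from local to world points"""
    L=np.array(L);W=np.array(W)[:,:2];l=L-L.mean(0);w=W-W.mean(0)
    a=np.arctan2((l[:,0]*w[:,1]-l[:,1]*w[:,0]).sum(),(l*w).sum());R=np.array([[np.cos(a),-np.sin(a)],[np.sin(a),np.cos(a)]])
    t=W.mean(0)-R@L.mean(0);return a,t,(L@R.T+t-W)
_,C=load("rack1")
xs=np.array([42,28,4,-10,-24,-38,-52])/1e3
px=[(89,160),(89,217),(89,312),(89,364),(89,415),(89,466),(89,515),(430,180),(425,237),(417,329),(413,382),(407,433),(403,482),(400,532)]
px=np.array(px)/4+[240,145]
W=onplane(C,px,.106);ra,rt,res=fit2([(x,.04) for x in xs]+[(x,-.04) for x in xs],W)
if __name__=="__main__": print("rack",ra,rt,np.abs(res).max(0),res.std(0)); print("len",np.linalg.norm(W[0]-W[6]),np.linalg.norm(W[0]-W[7]))
_,C=load("rest1")
o=np.array([240,140]);s=np.sqrt(.5)
# local horizontal coords: u = horizontal dir of up-slope, v = board y
P=[((255,205),15,40,0),((170,501),15,-40,0),((507,207),-85,40,0),((405,448),-85,-40,0),((463,240),-67.6,30,0),((397,430),-67.6,-30,0)]
L=[];W=[]
for p,x,y,_ in P:
    z=.088+s*x/1e3; w=onplane(C,[np.array(p)/4+o],z)[0]; W.append(w); L.append((s*x/1e3,y/1e3))
# sign of y: try both
best=min(((np.abs(fit2([(a,g*b) for a,b in L],W)[2]).max(),g) for g in (1,-1)))
ba,bt,res=fit2([(a,best[1]*b) for a,b in L],W)
if __name__=="__main__":
    print("board",best,ba,bt);print(res);B=onplane(C,np.array([(106,38),(33,342),(524,162)])/4+o,.008);print("base",B,np.linalg.norm(B[0]-B[1]),np.linalg.norm(B[0]-B[2]))
u=np.array([np.cos(ba),np.sin(ba),0]);bx=s*u+[0,0,s];bz=-s*u+np.array([0,0,s]);by=np.cross(bz,bx);bo=np.r_[bt,.088]
rx=np.array([np.cos(ra),np.sin(ra),0])
E
python3 fit.py; python3 -c "
from fit import *
print(bx,by,bz,bo,rx)"
```

```text
rack 0.4202690558393324 [0.4745 0.269 ] [0.0003 0.0004] [0.0002 0.0002]
len 0.0944548436875932 0.08033148922600691
board (np.float64(0.0037273344134271906), -1) 1.2728416120146138 [0.5834 0.0285]
[[ 0.0009 -0.0003]
 [-0.0002  0.0022]
 [-0.0005 -0.0006]
 [-0.0006 -0.0037]
 [-0.0002  0.0007]
 [ 0.0006  0.0017]]
base [[ 0.6478  0.0759  0.008 ]
 [ 0.5528  0.1024  0.008 ]
 [ 0.6129 -0.0473  0.008 ]] 0.09861957791885569 0.12806064709072973
[0.2076 0.676  0.7071] [-0.9559  0.2936  0.    ] [-0.2076 -0.676   0.7071] [0.5834 0.0285 0.088 ] [0.913 0.408 0.   ]
```

```bash
sed -i 's/,((405,448),-85,-40,0)//; s/((405,448),-85,-40,0),//' fit.py; python3 fit.py
cat > ikc.py <<'E'
from fit import *
def chain(name,poses,n):
    for k,(p,q) in enumerate(poses):
        j=arm.ik(p,q); print(name,k,n,None if j is None else np.round(j,2))
d=np.array([0,0,-1.]);b=np.array([.443,-.292,.09])
for a in np.deg2rad([0,45,90,135,180,225,270,315]):
    y=np.cos(a)*bx+np.sin(a)*by
    chain("lay",[(bo+bz*.09,quat(-bz,y)),(bo+bz*.16,quat(-bz,y))],round(np.rad2deg(a)))
for f in np.deg2rad([-35,-20,0,20,35]):
    for g in (1,-1):
        e=np.cos(f)*bx+np.sin(f)*by
        chain("regrip",[(bo+e*.109+bz*.006,quat(-e,g*bz)),(bo+e*.18+bz*.006,quat(-e,g*bz))],(round(np.rad2deg(f)),g))
rc=np.r_[rt,0]+.016*rx+[0,0,.092]
for g in (1,-1):
    chain("rack",[(rc+[0,0,.109],quat(d,g*rx)),(rc+[0,0,.20],quat(d,g*rx))],g)
E
python3 ikc.py
```

```text
rack 0.4202690558393324 [0.4745 0.269 ] [0.0003 0.0004] [0.0002 0.0002]
len 0.0944548436875932 0.08033148922600691
board (np.float64(0.0012505027671665392), -1) 1.29073532562162 [0.5827 0.0277]
[[ 0.0003 -0.0003]
 [-0.0013  0.0008]
 [ 0.0001 -0.0009]
 [ 0.0002  0.0002]
 [ 0.0006  0.0002]]
base [[ 0.6478  0.0759  0.008 ]
 [ 0.5528  0.1024  0.008 ]
 [ 0.6129 -0.0473  0.008 ]] 0.09861957791885569 0.12806064709072973
lay 0 0 [ 0.95  1.1  -1.15  1.88  0.35  0.52  1.18]
lay 1 0 [ 1.05  1.03 -1.19  1.84  0.23  0.66  1.3 ]
lay 0 45 [-0.03  0.85  0.56  1.91 -1.34  1.26 -2.81]
lay 1 45 [-0.04  0.83  0.75  1.87 -1.28  1.44 -2.82]
lay 0 90 [ 0.36  0.78 -0.07  1.89 -1.08  0.86 -2.21]
lay 1 90 [ 0.39  0.7   0.01  1.86 -0.99  1.01 -2.27]
lay 0 135 [ 0.54  0.8  -0.36  1.89 -0.9   0.71 -1.59]
lay 1 135 [ 0.56  0.71 -0.25  1.85 -0.85  0.88 -1.62]
lay 0 180 [ 0.71  0.87 -0.64  1.88 -0.61  0.57 -1.06]
lay 1 180 [ 0.76  0.77 -0.57  1.85 -0.61  0.75 -1.05]
lay 0 225 [ 0.81  0.93 -0.83  1.88 -0.31  0.51 -0.55]
lay 1 225 [ 0.87  0.83 -0.77  1.84 -0.4   0.68 -0.46]
lay 0 270 [ 0.9   1.03 -1.03  1.88  0.1   0
[... 842 characters left out ...]
p 0 (20, 1) [-0.75  0.85  0.39  1.77  0.67  0.93 -2.67]
regrip 1 (20, 1) [-0.8   0.79  0.34  1.7   0.63  1.09 -2.64]
regrip 0 (20, -1) [-0.2   0.87 -0.53  1.76  1.14  1.43  0.09]
regrip 1 (20, -1) [-0.25  0.83 -0.59  1.68  1.07  1.55  0.13]
regrip 0 (35, 1) [-1.13  1.04  0.95  2.01  0.47  0.4  -2.54]
regrip 1 (35, 1) [-1.15  0.87  0.75  1.98  0.69  0.66 -2.76]
regrip 0 (35, -1) [-0.3   0.84 -0.45  1.98  1.38  1.33 -0.18]
regrip 1 (35, -1) [-0.36  0.79 -0.53  1.96  1.27  1.43 -0.14]
rack 0 1 [-0.22  0.65 -0.53  1.79  0.43  0.81 -0.54]
rack 1 1 [-0.18  0.54 -0.58  1.69  0.34  1.01 -0.46]
rack 0 -1 [-1.    0.71  0.75  1.82 -0.63  0.86 -2.67]
rack 1 -1 [-1.02  0.58  0.75  1.72 -0.45  1.02 -2.83]
```

```bash
cat > plate.py <<'E'
from h import *
def find_plate(im,C):
    hsv=cv2.cvtColor(im,cv2.COLOR_BGR2HSV); m=((hsv[...,1]<70)).astype(np.uint8)
    m=cv2.morphologyEx(m,cv2.MORPH_OPEN,np.ones((3,3)))
    best=None
    for c in cv2.findContours(m,cv2.RETR_EXTERNAL,cv2.CHAIN_APPROX_NONE)[0]:
        if cv2.contourArea(c)<3000: continue
        W=onplane(C,c.reshape(-1,2),.010)[:,:2]
        A=np.c_[2*W,np.ones(len(W))];s=np.linalg.lstsq(A,(W**2).sum(1),rcond=None)[0];r=np.sqrt(s[2]+s[:2]@s[:2])
        e=np.std(np.linalg.norm(W-s[:2],axis=1)-r); print("cand",s[:2],"r",r,"err",e)
        if best is None or abs(r-.07)<abs(best[1]-.07): best=(s[:2],r)
    return best
E
python3 - <<'E'
from plate import *
t=np.array([.443,-.292]);e=t/np.linalg.norm(t)
q=quat([0,0,-1],np.cross([0,0,-1],np.r_[e,0]))
arm.movep(np.r_[t+.05*e,.26],q); im,C=shot("plate1"); print(arm.read_time(),find_plate(im,C)); print(proj(C,[[.443,-.292,.042]]))
E
```

```text
cand [ 0.17535188 -0.39242232] r 0.11420183232238373 err 0.0310085529232303
cand [ 0.33267234 -0.03376118] r 0.15185855835290893 err 0.06573362189673955
cand [0.56906325 0.03179176] r 0.06981734453852373 err 0.017075221692224404
cand [ 0.44459935 -0.29247139] r 0.06967988115466357 err 0.00047615893406950123
cand [ 0.71113019 -0.1671452 ] r 0.0543772627826688 err 0.008415241775901066
5.925 (array([0.56906325, 0.03179176]), np.float64(0.06981734453852373))
[[327.33340075 235.70218134]]
```

View pics/plate1.png

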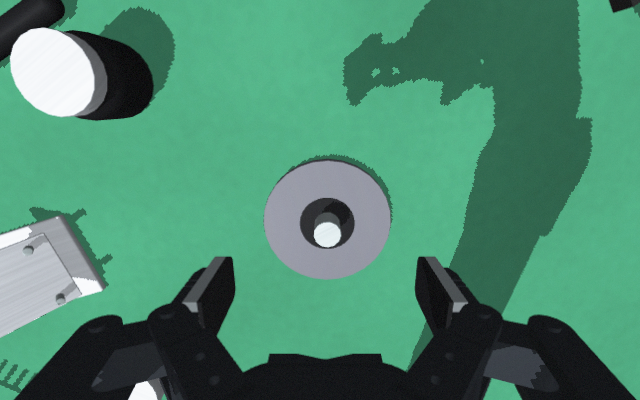

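The plate is at (327,219) and its boss top at (327,235). The circle fit gives centre (0.4446, -0.2925) and r = 69.7 mm, which agrees with the boss projection. Next: grasp the boss and lift.

Run:
```python
from h import *
p=np.array([.4443,-.2923]); q=arm.read_eef_rot()
arm.movep(np.r_[p,.15],q); arm.line_to(np.r_[p,.090],.08)
print(arm.read_tool_pos(),arm.read_ft_force())
arm.move_gripper(.2,60); print("open",arm.read_opening(),arm.read_finger_force(),arm.read_tool_pos())
arm.line_to(np.r_[p,.19],.08); arm.pause(.2)
print("lift",arm.read_opening(),arm.read_finger_force(),arm.read_ft_force(),arm.read_wrist_torque(),arm.read_time())
shot("lift1");
```

```text
[ 0.44456763 -0.29255914  0.0903499 ] [ 0.16523189 -0.12789134 -0.15212484]
open 0.3137244273999564 58.82123351097107 [ 0.44443781 -0.29247293  0.09049021]
lift 0.3102732829757644 59.064263105392456 [ 0.32469247 -0.43249721 -2.24824464] [ 0.01896396  0.02599679 -0.01589325] 9.55
```

Run:
```python
from fit import *
h=.0903; off=lambda x,z:bo+bx*x+bz*(h+z)
j0=np.array(arm.read_joint_positions()); best=None
for a in np.deg2rad(np.arange(0,360,15)):
    q=quat(-bz,np.cos(a)*bx+np.sin(a)*by); js=[arm.ik(off(.006,z),q) for z in (.12,.0)]
    if any(j is None for j in js): continue
    d=np.abs(js[0]-j0).max()+np.abs(js[1]-js[0]).max()
    if best is None or d<best[0]: best=(d,q,np.rad2deg(a),js)
print(best)
q=best[1]
arm.movep(off(.006,.12),q); shot("pre1"); print(arm.read_time())
arm.line_to(off(.006,.01),.1); arm.pause(.2); f0=np.array(arm.read_ft_force())
R=np.c_[bx,by,bz].T
z=.01
while z>-.006:
    z-=.001; arm.line_to(off(.006,z),.03); f=R@(np.array(arm.read_ft_force())-f0)
    if f[2]>3: break
print("touch z",z,f,R@(np.array(arm.read_tool_pos())-bo)-[0,0,h]); 
x=.006
while x>-.008:
    x-=.001; arm.line_to(off(x,z+.0005),.03); f=R@(np.array(arm.read_ft_force())-f0)
    print(round(x,3),f)
    if f[0]>5: break
print(R@(np.array(arm.read_tool_pos())-bo)-[0,0,h],arm.read_time())
shot("laid1");cv2.imwrite("pics/laidside.png",snapshot("side")[150:290,230:400].repeat(4,0).repeat(4,1))
```

```text
(np.float64(0.8288220832816205), array([ 0.8902, -0.2472,  0.0035, -0.3827]), np.float64(165.0), [array([ 0.6494,  0.6619, -0.3038,  1.8104, -0.7549,  0.9552, -1.1842]), array([ 0.5544,  0.7999, -0.3954,  1.8888, -0.8697,  0.6863, -1.1003])])
10.6417
touch z 0.001 [1.1414 0.7434 3.3072] [ 0.006  -0.0001  0.0015]
0.005 [ 0.7824 -0.019   1.8583]
0.004 [ 2.3805 -0.4556  2.4965]
0.003 [ 1.8518 -0.5182  1.5945]
0.002 [ 1.4573 -0.2122  2.8595]
0.001 [ 2.0289 -1.0104  3.7172]
0.0 [ 1.417  -0.4971  3.3774]
-0.001 [ 4.8858 -0.8616  4.2876]
-0.002 [ 6.257  -0.2948  4.3991]
[-0.0004 -0.0001  0.0015] 16.3417
```

View pics/laidside.png

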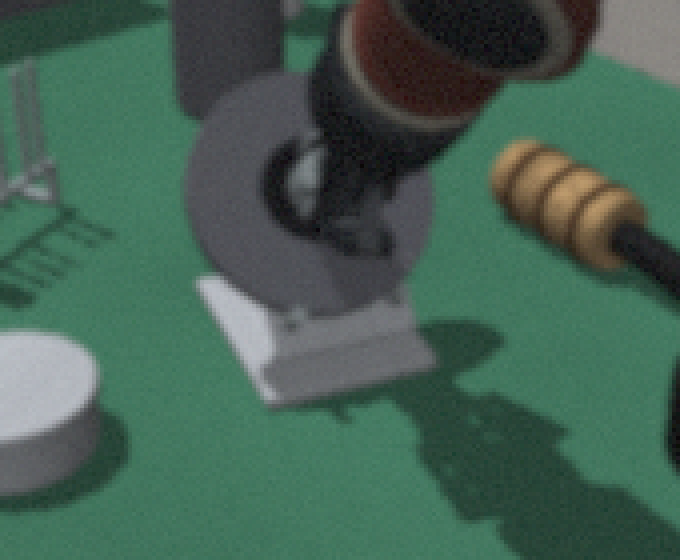

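The side view shows the plate flat on the board, its lower edge on both pins at about (290,318) and (400,290). Forces and position agree (x = -0.4 mm). Now I'll release it and check that it stays.

Run:
```python
from fit import *
arm.move_gripper(.55); arm.pause(.4); print("ff",arm.read_finger_force(),arm.read_opening())
p=np.array(arm.read_tool_pos()); arm.line_to(p+.11*bz,.12)
f=np.deg2rad(20); e=np.cos(f)*bx+np.sin(f)*by
arm.movep([.52,.03,.40],quat([0,0,-1],np.cross([0,0,-1],[np.cos(.3),np.sin(.3),0])))
print(arm.read_joint_positions()); im,C=shot("w2"); 
mid=bo+bz*.0075-bx*.0004
# check: plate outline centre in its plane
hsv=cv2.cvtColor(im,cv2.COLOR_BGR2HSV);m=((hsv[...,1]<70)).astype(np.uint8);c0=proj(C,[bo])[0];print("centre px",c0,"boss top px",proj(C,[bo+.042*bz])[0])
best=None
for g in (1,-1):
    js=[arm.ik(mid+e*r,quat(-e,g*bz)) for r in (.2,.109)]
    if None in [None if j is None else 1 for j in js]: print(g,"none"); continue
    print(g,js)
print(arm.read_time())
```

```text
ff 0.0 0.5513237621839794
[ 0.0192  0.3327 -0.1661  1.6373  0.0585  1.1794 -1.4317]
centre px [340.7307 117.7133] boss top px [364.2342 134.2351]
1 [array([-0.7238,  0.7525,  0.1781,  1.6763,  0.7057,  1.1951, -2.7071]), array([-0.6957,  0.8315,  0.3014,  1.7747,  0.7352,  0.9666, -2.7212])]
-1 [array([-0.2531,  0.8298, -0.6371,  1.6593,  1.0639,  1.6014,  0.1263]), array([-0.1834,  0.8779, -0.5568,  1.7566,  1.1533,  1.4503,  0.0816])]
19.0917
```

View pics/w2.png

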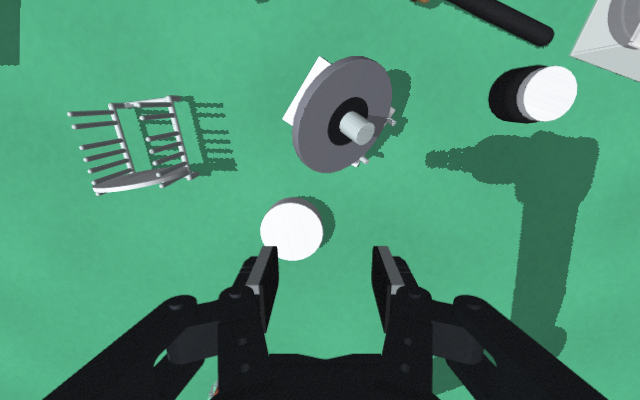

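The plate lies on the rest against both pins, boss top at about (364,131) where (364,134) was predicted, and nothing else has moved. Now to regrip the overhanging rim.

Run:
```python
from fit import *
f=np.deg2rad(20); e=np.cos(f)*bx+np.sin(f)*by; mid=bo+bz*.0075-bx*.0004; q=quat(-e,-bz)
arm.movep(mid+e*.2,q); f0=np.array(arm.read_ft_force()); print(arm.read_time())
arm.line_to(mid+e*.109,.08); print("df",np.array(arm.read_ft_force())-f0, np.array(arm.read_tool_pos())-(mid+e*.109))
arm.move_gripper(0.05,70); print("grip",arm.read_opening(),arm.read_finger_force(),np.array(arm.read_ft_force())-f0,arm.read_time())
arm.pause(.1)
p=np.array(arm.read_tool_pos()); arm.line_to(p+.05*bz+[0,0,.02],.08); arm.pause(.2)
print("lifted",arm.read_opening(),arm.read_finger_force(),np.array(arm.read_ft_force())-f0,arm.read_tool_pos(),arm.read_time())
d=np.array([0,0,-1.]);rc=np.r_[rt,0]+.016*rx+[0,0,.092]
for g in (1,-1):
    for z in (.109,.20): print(g,z,arm.ik(rc+[0,0,z],quat(d,g*rx)))
print(arm.read_joint_positions())
```

```text
20.4833
df [-0.071  -0.5468 -0.3024] [0.0001 0.0007 0.0003]
grip 0.12825086152669643 69.26812291145325 [ 0.7983  0.6364 -0.0435] 22.1833
lifted 0.13273832085581355 69.12157416343689 [-0.3171 -0.1561 -3.1982] [0.5558 0.0694 0.2204] 23.45
1 0.109 [-0.1308  0.6901 -0.6829  1.7901  0.5568  0.8635 -0.655 ]
1 0.2 [-0.0981  0.579  -0.7277  1.6879  0.4348  1.0431 -0.5482]
-1 0.109 [ 0.0886  0.8881 -1.1622  1.7837  0.9117  1.1212  2.1699]
-1 0.2 [ 0.1171  0.7689 -1.2133  1.6818  0.7586  1.2435  2.2919]
[-0.0949  0.7798 -0.6165  1.7981  1.1461  1.481   0.1529]
```

Run:
```python
from fit import *
d=np.array([0,0,-1.]);rc=np.r_[rt,0]+.016*rx+[0,0,.092];q=quat(d,rx)
p=np.array(arm.read_tool_pos()); arm.line_to(p+[-.03,0.02,.10],.15)
arm.movep(rc+[0,0,.24],q); arm.line_to(rc+[0,0,.205],.08); arm.pause(.2)
im,C=shot("rk2"); print(arm.read_time(),np.array(arm.read_tool_pos())-rc,Rot.from_quat(arm.read_eef_rot()).as_matrix(),arm.read_opening())
R2=np.c_[rx,np.cross([0,0,1],rx),[0,0,1]]
T=[proj(C,[np.r_[rt,0]+R2@[x,y,.106]])[0] for y in (.04,-.04) for x in (.042,.028,.004,-.01)]; print("tines pred",np.array(T))
t=np.array(arm.read_tool_pos())
for s in (-.006,.006): print("plate edges pred",proj(C,[t+[0,0,-.109]+R2@[s,y,np.sqrt(.07**2-y*y)] for y in (-.06,-.04,-.02)]))
```

```text
26.0667 [0.0002 0.0001 0.2055] [[-0.4065  0.9137  0.001 ]
 [ 0.9137  0.4065  0.0005]
 [ 0.      0.0011 -1.    ]] 0.12599739161768048
tines pred [[353.6989 147.9688]
 [336.9578 147.9456]
 [308.245  147.9106]
 [291.4912 147.8931]
 [351.1259 235.999 ]
 [335.7893 235.9934]
 [309.4866 235.9811]
 [294.1394 235.9722]]
plate edges pred [[311.6943 353.0808]
 [309.599  353.6023]
 [308.0344 333.6355]]
plate edges pred [[332.7557 353.0699]
 [334.3384 353.5896]
 [335.5471 333.626 ]]
```

View pics/rk2.png

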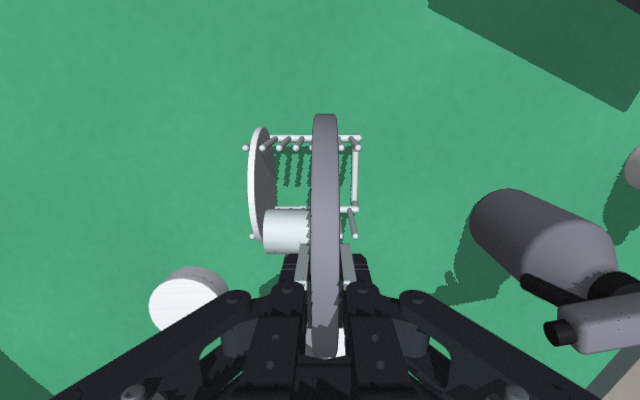

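The plate hangs vertical between the fingers: rim at columns ~312-338, boss toward the lid at about (285,232), rack below with tine tips on row ~148. I'll measure these numerically for the lateral fit.

Run:
```python
from fit import *
im,C=load("rk2"); t=np.load("pics/rk2.npz")['p']; R2=np.c_[rx,np.cross([0,0,1],rx),[0,0,1]]
hsv=cv2.cvtColor(im,cv2.COLOR_BGR2HSV); m=hsv[...,1]<70
for r in (117,122,130,170,190,200):
    c=np.where(m[r,300:348])[0]+300; print(r,c.min(),c.max(), "grey",hsv[r,300:352:3,2])
for y,z in ((.07,0),(.069,-.012),(.069,.012),(.06,-.036)):
    print("pred rim",y,z,proj(C,[t+[0,0,-.109]+R2@[s,y,z] for s in (-.006,.006)]).ravel())
# bright blobs (tine tips)
b=(im.min(2)>165).astype(np.uint8)
print("rows 140-156 bright cols:")
sub=b[140:157,235:370]; n,l,s,c=cv2.connectedComponentsWithStats(sub); print([(round(x+235,1),round(y+140,1),int(a[4]),int(a[2]),int(a[3])) for (x,y),a in zip(c[1:],s[1:]) if a[4]>5])
sub=b[225:246,235:370]; n,l,s,c=cv2.connectedComponentsWithStats(sub); print([(round(x+235,1),round(y+225,1),int(a[4])) for (x,y),a in zip(c[1:],s[1:]) if a[4]>5])
print("pred tips",[np.round(proj(C,[np.r_[rt,0]+R2@[x,y,.106]])[0],1) for y in (.04,-.04) for x in (.042,.028,-.024,-.038,-.052)])
cv2.imwrite("pics/fin.png",cv2.resize(im[105:265,235:375],None,fx=3.7,fy=3.7,interpolation=cv2.INTER_CUBIC))
```

```text
117 314 335 grey [161 164 160 161 163 108 106 107 106 105 103 102 150 166 165 165 166 166]
122 314 336 grey [161 164 164 163 163 115 117 116 113 112 112 112  80 167 165 167 166 165]
130 313 336 grey [164 165 160 164 104 128 127 127 124 127 124 124 118 162 162 164 163 164]
170 311 338 grey [ 95 167 165 113 142 150 149 149 148 147 148 147 142 156  97  99 164 107]
190 311 338 grey [164 170 168 108 149 157 158 158 157 156 156 157 153 104 165 168 163 144]
200 311 338 grey [165 168 157  96 160 162 164 163 161 161 160 160 158 109 169 164 167 152]
pred rim 0.07 0 [311.4736 114.0188 333.1141 114.0216]
pred rim 0.069 -0.012 [312.2637 115.0586 332.5279 115.0611]
pred rim 0.069 0.012 [310.6189 116.826  333.7516 116.8285]
pred rim 0.06 -0.036 [313.6831 127.5168 331.4836 127.5175]
rows 140-156 bright cols:
[(np.float64(252.3), np.float64(148.0), 103, 8, 17), (np.float64(307.5), np.float64(140.0), 6, 6, 1), (np.float64(244.7), np.float64(147.1), 24, 6, 5), (np.float64(261.6), np.float64(147.2), 23, 6, 5), (np.float64(278.2), np.float64(147.1), 23, 6, 5), (np.float64(295.0), np.float64(146.9), 20, 5, 5), (np.float64(341.0), np.float64(147.0), 21, 5, 5), (np.float64(357.7), np.float64(147.0), 24, 6, 5), (np.float64(355.0), np.float64(154.0), 25, 5, 5)]
[(np.float64(254.3), np.float64(231.5), 78), (np.float64(284.4), np.float64(234.7), 911), (np.float64(340.8), np.float64(235.5), 10), (np.float64(355.2), np.float64(235.6), 19)]
pred tips [array([354.9, 149.3]), array([338.2, 149.3]), array([276.1, 149.3]), array([259.3, 149.3]), array([242.6, 149.3]), array([352.4, 237.1]), array([337.1, 237.1]), array([280.1, 237.1]), array([264.8, 237.1]), array([249.5, 237.1])]
```

View pics/fin.png

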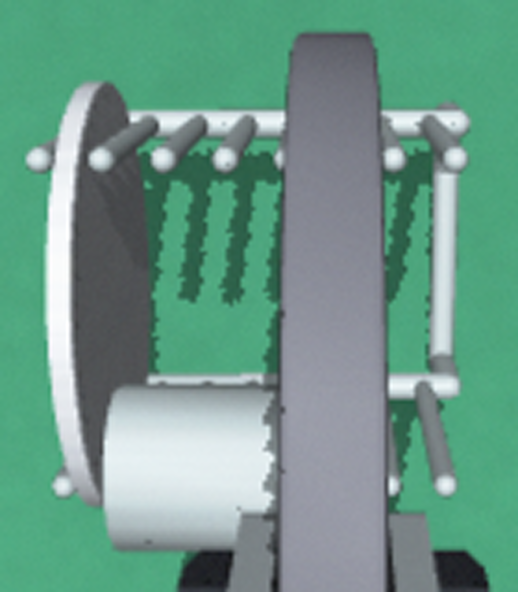

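The tine tips sit +2.4 px from prediction and the plate rim +2.2 px, so this is a shared camera bias and the plate is centred on the gap to within 1 mm. Along y the rack is about 1.9 mm further on. I'll correct for that and descend with force checks.

Run:
```python
from fit import *
R2=np.c_[rx,np.cross([0,0,1],rx),[0,0,1]]
rc=np.r_[rt,0]+R2@[.0164,.0019,.092]
arm.line_to(rc+[0,0,.205],.05); arm.pause(.2); f0=np.array(arm.read_ft_force())
F=lambda:R2.T@(np.array(arm.read_ft_force())-f0)
z=.205
while z>.100:
    z-=.008 if z>.122 else .001
    arm.line_to(rc+[0,0,z],.06 if z>.12 else .03); f=F()
    if np.abs(f).max()>1.5: print(round(z,3),f)
    if f[2]>5 or np.abs(f[:2]).max()>6: break
print("stop",z,f,R2.T@(np.array(arm.read_tool_pos())-rc),arm.read_wrist_torque(),arm.read_time())
shot("rk3"); np.save("pics/f0.npy",f0)
```

```text
0.173 [ 0.0423  0.3323 -1.8029]
0.113 [-1.0208  0.4008 -1.7938]
0.108 [-0.4396 -1.7233  6.8931]
stop 0.1079999999999999 [-0.4396 -1.7233  6.8931] [ 0.0003 -0.0001  0.1089] [-0.3146  0.2262  0.093 ] 32.0167
```

Run:
```python
from fit import *
R2=np.c_[rx,np.cross([0,0,1],rx),[0,0,1]]
arm.move_gripper(.35); arm.pause(.4); print(arm.read_finger_force(),arm.read_opening())
p=np.array(arm.read_tool_pos()); arm.line_to(p+[0,0,.12],.08); arm.pause(.3)
im,C=shot("end1"); print(arm.read_time(),arm.read_ft_force())
rc=np.r_[rt,0]+R2@[.0164,.0019,.092]
hsv=cv2.cvtColor(im,cv2.COLOR_BGR2HSV);m=hsv[...,1]<70
P=lambda y,z:proj(C,[rc+R2@[s,y,z] for s in (-.006,.006)])
for y in (.069,.05,.03,0):
    z=np.sqrt(.07**2-y*y); a=P(y,z); r=int(round(a[0,1])); c=np.where(m[r,int(a[0,0])-12:int(a[1,0])+13])[0]+int(a[0,0])-12
    print("row",r,"pred",a[:,0],"seen",(c.min(),c.max()) if len(c) else None)
col=int(round(P(0,0).mean(0)[0]))+2; rr=np.where(m[:,col])[0]; print("top row",rr[rr>60][:3],"pred",P(.07,0)[0,1],P(.0695,.0085)[0,1],P(.066,.023)[0,1])
b=(im.min(2)>150).astype(np.uint8)
print("lid/tips pred",[np.round(proj(C,[np.r_[rt,0]+R2@[x,.0419,.106]])[0],1) for x in (.042,.028,-.024,-.038,-.052)])
# scene-camera lid comparison with the start
n=snapshot("scene");cv2.imwrite("pics/scene9.png",n);o=cv2.imread("pics/scene0.png")
for nm,(x,y,w,h) in dict(tin=(335,170,55,45),brush=(208,235,110,60),sprayer=(398,255,55,70),lid=(408,180,30,40)).items():
    g=lambda i:cv2.cvtColor(i,cv2.COLOR_BGR2GRAY).astype(np.float32)[y:y+h,x:x+w]
    print(nm,cv2.phaseCorrelate(g(o),g(n),cv2.createHanningWindow((w,h),cv2.CV_32F)))
```

```text
0.0 0.35102371818296224
34.7917 [ 0.7734  0.0012 -0.2159]
row 111 pred [316.5298 330.1208] seen (np.int64(319), np.int64(329))
row 137 pred [315.5724 330.8177] seen (np.int64(303), np.int64(342))
row 166 pred [315.288  331.0244] seen (np.int64(315), np.int64(330))
row 206 pred [315.3828 330.9548] seen (np.int64(303), np.int64(342))
top row [111 112 113] pred 109.47617477882231 110.2613491591524 114.93695416138944
lid/tips pred [array([351.7, 144.4]), array([336.2, 144.3]), array([278.6, 144.3]), array([263.2, 144.3]), array([247.7, 144.4])]
tin ((0.0010595412103491242, 0.6171021717503926), 0.8163021624529804)
brush ((-0.08450273907991601, -0.06286132679894862), 0.9024524529774983)
sprayer ((0.15757351457371982, -0.03150351741150814), 1.0622903514791417)
lid ((-0.05393729962206173, 0.10552975832841227), 0.7214470933874448)
```

The plate edge is at columns 315-330 against 315-331 predicted, and its top row is within 2 px. The tin, brush, sprayer and lid are unmoved and the gripper is clear, so I'm handing in.

```bash
python3 -c "
from h import *
print(ticket.finish_job())"
```

```text
the job is handed in; nothing more can be done
None
```

The plate was laid and released on the sloped rest, re-gripped by its rim and left standing on both rails in the rack's widest gap; the lid, sprayer, tin and brush did not move, and the job was handed in at about 35 s (no verdict was returned).

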